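Roll the tin up the can rack and shut the keeper

ROBOT

A 7-joint arm with a two-finger parallel gripper is mounted at the origin on a cart in front of the work surface, level with it; the furniture and walls round the work are solid. World frame = base frame: x ahead of the robot, y to its left, z up, the work surface at z = 0. Lengths are in mm, angles in rad, forces in N, time in s.
With the tool pointing down it reaches from about 400 to 850 mm from the base axis. Payload 10.4 kg.
Tool frame: the origin (TCP) lies at the very end of the fingers, on their centre line; the grasp point (between the pads) lies 19 mm behind it; z points along the fingers, y is the line along which they close (so a half turn about z gives the same grasp; the last joint's range is limited). The gripper opens to 85 mm and grips with 20 to 120 N. Pads are 22 mm wide; open, the fingers measure 114 mm over their backs; the gripper's body (76 mm by 85 mm) begins 54 mm behind the grasp point. The pads swing forward as they close: fully open they stand 13 mm farther back than shut.
Start: joints at [1.273, 0.332, -0.065, 1.46, 0.022, 1.35, -0.088], TCP at [169.618, -601.565, 231.338] pointing down, gripper open.
Joint ranges: [-2.6, 2.6], [-0.5, 2.12], [-1.47, 1.34], [0.16, 2.42], [-1.27, 4.41], [0.06, 2.06], [-2.6, 2.6]. Speed limits (rad/s): [2.22, 2.22, 2.79, 2.79, 3.14, 3.14, 3.14].

INTERFACE

Orientations are given as [roll, pitch, yaw] about the fixed x, y, z axes, in that order (R = Rz(yaw) Ry(pitch) Rx(roll)).
In Python, from workcell import ctrl, cams gives the robot as it stands.
- The arm moves only by the shell command python3 -m handwheel 'ROWS' [FORCE]. ROWS is a JSON object of lists of equal length, an entry for each row: "travel": the shift along the tool's x, y, z as a fraction of full scale, a list of three; "turn": the turn, a rotation vector about the tool's x, y, z as a fraction of full scale, a list of three; "grip": the opening, from 0 (shut) to 1 (fully open). In form: {"travel": [[x, y, z], ...], "turn": [[ax, ay, az], ...], "grip": [grip, ...]}. A call has 1 to 5 rows; each row is the pose to reach, as a shift and turn from the pose commanded when the call began, along the tool's axes at that moment, turning the shorter way round; what a row does not reach only later rows make up. Full scale, the value 1, is 75 cm for a shift and 180 degrees for a turn. A row lasts 1/8 s, in which the tool goes at most 62.5 mm and 10.7 degrees, less where a joint would pass 70% of its speed; a pose out of reach is approached as far as the arm can. A call with a number of a shift or a turn outside -1 to 1 is refused whole. A call with a gripper value outside its range is refused whole. The fingers move at their own pace and stop on an object; FORCE is the grip in N (left out, the last holds). Time passes only in rows, so rows that repeat a pose let the fingers close. It gives the time, the measured TCP pose, the force, the opening and the grip force at its end, in the units of the state.
- ctrl.get_state(): the state, without advancing time (a new reading comes with each control period).
- cams.capture(name): name is "side" or "top" or "wrist"; returns a dict with "color" (400x640x3 uint8, red, green, blue), "camera_matrix" (3x3 intrinsics, pixels), "camera_from_world" (4x4, takes a point from world to camera coordinates). Camera axes: x right, y down, z forward; pixel columns grow to the right and rows downward; lengths in mm; the calibration is good to about 2 mm. A picture is of the moment at which its call begins. There is no depth.
- ctrl.sign_off(): hands the job in; it is judged then, once.
The state is a dict: "clock": time; "q": joint angles; "joint_velocities": joint speeds; "joint_efforts": joint torques, N m; "position": TCP position; "tcp_rot": TCP orientation; "contact_force": force on the tool from outside, world axes, zero at the start; "ft_torque": the same for the moment, N m; "grip_width": finger opening in mm; "grip_force": force on a finger pad.
Only numpy, scipy, OpenCV 4.12 (cv2) and the standard library are available. Lean on these libraries where they do the work, as an engineer would, in place of code of your own. Each camera call takes 0.05 s, during which the arm holds its last target. There are 200 camera calls.

TASK

Put the tin away in the sloping can rack using only pushes of the fingers: roll it up the ramp, over the crest and into the hollow against the stop board, slowly and under control so that it neither runs away nor rolls back down. Then push the short swinging keeper bar beside the near side wall round across the lane behind it as far as it goes, and leave both there. Do not lift or carry the tin, and leave the other things on the worktop where they are.

Things in the scene. Friction and masses are not known exactly. Their poses are not given: they have to be found in the camera images.
- rack: Fixed wooden can rack, one straight lane 320 long, 136 wide over its side walls. Origin under the lane's middle at worktop height; x points up the lane (roughly to the robot's left), y across it (roughly towards the robot), z up. Side walls: inner faces at y -60 and 60, 8 thick, level tops at z 55, x -170 to 134. Open above, and at the foot end above a lip (x -170 to -164, 16 high).
- crest (a point): Top of the ramp at mid lane: rack x 75, z 30.5. The lane's level foot has its floor at z 8 up to x -85; from there the ramp rises straight to the crest (8 degrees). Beyond the crest the floor steps down 5 into a level hollow at z 25.5.
- stop (a point): Mid lane on the face of the upright stop board at the lane's upper end: rack x 134, y 0, z 63. The board is 14 thick, its top at z 90.
- tin: Food tin, a plain cylinder 75 in diameter (radius 37.7) and 110 long, about 0.5 kg, lying across the lane on the level foot of the rack, smooth, free to roll; squared to it within 0.03 rad. Origin at the centre of one end; its z axis is the tin's own axis, which lies along the rack's y.
- tin_center (a point): Centre of the tin, on its axis, 55 mm from each end. On the foot it is at rack z 45.7; at home in the hollow it is at about rack x 95, z 63.
- pocket (a point): Fixed point of the rack (rack x 95.5, y 0, z 63.2): where the tin's centre lies when it is home against the stop board.
- keeper (a joint): Angle (rad) of the keeper, a short level steel bar, 84 long, 8 thick, 12 high (rack z 60 to 72), pivoted on a small block outside the wall nearer the robot. 0 = along that wall, pointing to the lane's foot; it starts slightly swung outwards, off the lane (-0.20 to -0.03); 1.571 = square across the lane behind the tin, its end stop. Turns easily (under 2 N at its end) and stays where left.
- keeper_pivot (a point): On a 30x18 block (top z 55) outside the wall: the keeper's pivot axis at mid height of the bar (rack x 48, y 73, z 66). At keeper angle q the bar points from here along (-cos q, -sin q) in rack x, y, reaching 84 mm.
- keeper_knob (a point): Top of the small upright wooden knob at the keeper's free end, 14 in diameter, 76 mm from the pivot; top at rack z 92.
- salt_shaker: Glass salt shaker 44 wide, 90 high, standing just beyond the stop board; origin under its centre. Leave alone.
- garlic_1: Garlic bulb 60 wide and high, just beyond the far corner of the stop board; origin under its centre. Leave alone.
- onion_1: Red onion about 65 wide, right of the rack; origin underneath. Leave alone.
- lemon_1: Lemon 78x55x56, left of the rack; origin underneath. Leave alone.
- pinch_bowl: Small white bowl 85 wide, 38 high, left of the rack; origin underneath. Leave alone.
- mug_2: Green-grey mug 106 high, behind and right of the rack; origin underneath. Leave alone.
- kitchen_timer: Round kitchen timer 62 wide, 51 high, right of the rack; origin underneath. Leave alone.
Things that resemble listed ones, but are neither listed nor needed, are in the scene too. Leave any blue look-alike of the tin alone.

How it is judged (in metres and radians):
On the way, in this order (a step that is already met when the one before it is completed fails the run):
1. the tin is home in the hollow against the stop board, the keeper not yet across (x of tin_center in the frame of rack between 0.089 and 0.101 m and z of tin_center in the frame of rack between 0.058 and 0.068 m and y of tin_center in the frame of rack between -0.012 and 0.012 m and angle between the z axis of tin and the y axis of rack, either way round below 0.12 rad and value of joint keeper below 0.5 rad), for 0.2 s.
2. the keeper is across the lane, the tin still home (x of tin_center in the frame of rack between 0.089 and 0.101 m and z of tin_center in the frame of rack between 0.058 and 0.068 m and y of tin_center in the frame of rack between -0.012 and 0.012 m and angle between the z axis of tin and the y axis of rack, either way round below 0.12 rad and value of joint keeper above 1.45 rad), for 0.2 s.
At the end, for the whole second after the job is handed in: The tin lies at rest across the lane in the hollow (centre within about 6 mm of the pocket point along the lane, 5 mm in height, 12 mm across, axis within 0.12 rad of the rack's y) and the keeper stands at more than 1.45 rad (all of step 2 and linear speed of tin below 0.02 m/s); the robot touches nothing.
It fails at once if the tin runs off or rolls back (faster than 0.3 m/s before the crest) (x of tin_center in the frame of rack below 0.07 m and linear speed of tin above 0.3 m/s).
It fails at once if the tin is lifted more than about 13 mm off the lane ((x of tin_center in the frame of rack below -0.085 m and z of tin_center in the frame of rack above 0.0587 m) or (x of tin_center in the frame of rack below -0.045 m and z of tin_center in the frame of rack above 0.0643 m) or (x of tin_center in the frame of rack below -0.005 m and z of tin_center in the frame of rack above 0.0699 m) or (x of tin_center in the frame of rack below 0.035 m and z of tin_center in the frame of rack above 0.0755 m) or (x of tin_center in the frame of rack below 0.075 m and z of tin_center in the frame of rack above 0.0811 m) or z of tin_center in the frame of rack above 0.083 m).
It fails at once if the tin is tipped out of level by more than 0.25 rad (angle between tin's own z axis and vertical below 1.32 rad or angle between tin's own z axis and vertical above 1.82 rad).
It fails at once if another thing is moved more than 30 mm (distance of any of salt_shaker, garlic_1, onion_1, lemon_1, pinch_bowl, mug_2, kitchen_timer from where it was at the start of the episode above 0.03 m).
It also fails if it takes over 51 s, if anything falls off the work surface, if the arm or the gripper's body presses on something with over 40 N, if the wrist force passes 120 N, or if a joint passes its speed limit or range.

## Working session

There is one attempt and no reset: what is moved stays moved. The work goes in short steps, Python scripts to look and compute and a shell command to move; the robot and the scene stay as the last step left them, time stands still between calls to the robot, and variables do not carry over. Pictures are saved under pics/ and viewed, at most 10 in all, crops included, and the job is handed in when it is done.

```bash
mkdir -p pics
cat > h.py <<'E'
import numpy as np,cv2
from workcell import ctrl,cams
def cap(n,f=None):
    c=cams.capture(n)
    if f: cv2.imwrite('pics/'+f,c['color'][:,:,::-1])
    return c
def ray(c,u,v):
    T=np.array(c['camera_from_world']);K=np.array(c['camera_matrix'])
    d=T[:3,:3].T@np.linalg.solve(K,[u,v,1]);return -T[:3,:3].T@T[:3,3],d
def onz(c,u,v,z):
    o,d=ray(c,u,v);return o+d*(z-o[2])/d[2]
def proj(c,P):
    T=np.array(c['camera_from_world']);K=np.array(c['camera_matrix'])
    p=K@(T[:3,:3]@np.array(P,float)+T[:3,3]);return p[:2]/p[2]
E
python3 - <<'E'
from h import *
a=cap('top','top0.png');b=cap('side','side0.png')
for c in(a,b):print(np.round(ray(c,320,200),2))
print(ctrl.get_state())
E
```

```text
[[-4.94020e+02  1.89080e+02  1.38821e+03]
 [ 6.10000e-01 -1.40000e-01 -7.80000e-01]]
[[ 4.27270e+02 -1.21544e+03  8.22230e+02]
 [ 6.00000e-02  8.50000e-01 -5.20000e-01]]
{'clock': 0.1, 'q': array([ 1.27337471,  0.33280564, -0.06470151,  1.46082168,  0.02157458,
        1.3499221 , -0.08852908]), 'joint_velocities': array([-0.00026915, -0.00199794, -0.00100031, -0.00449515,  0.00034868,
        0.00049022,  0.00079151]), 'joint_efforts': array([ 2.01530900e-03, -6.26750207e+01,  4.96443012e-02, -3.92425919e+01,
        1.64340797e-02,  7.10924607e-03, -8.78154492e-05]), 'position': array([ 169.52667683, -601.22794018,  230.61441801]), 'tcp_rot': array([-3.14033036e+00,  3.15761256e-05,  2.74806861e-01]), 'contact_force': array([-0.66445989,  0.47236079, -0.4691205 ]), 'ft_torque': array([-0.02241336, -0.02406518,  0.00931218]), 'grip_force': 0.0, 'grip_width': 85.47337496595995}
```

View pics/top0.png

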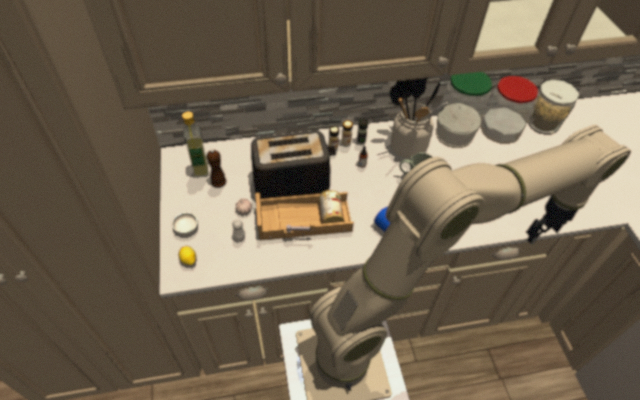

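View pics/side0.png

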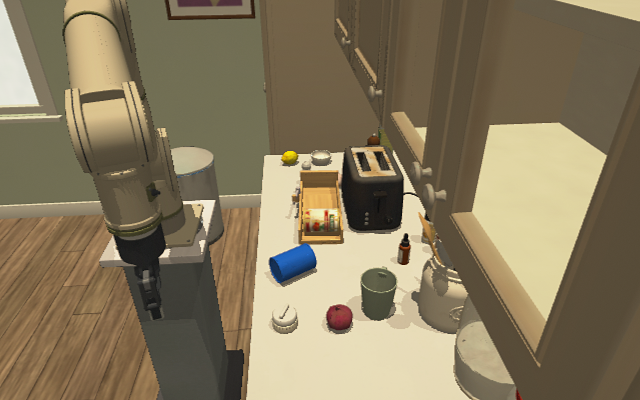

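The top view shows the rack at about (255–352, 192–238), the tin at (332, 207), and the toaster behind the rack. The side view has the rack at (298–342, 170–243) and the blue look-alike tin at (293, 263). Next I'll enlarge the rack in both.

Run:
```python
import cv2,numpy as np
t=cv2.imread('pics/top0.png')[180:250,225:375];s=cv2.imread('pics/side0.png')[160:255,270:390]
t=cv2.resize(t,None,fx=5,fy=5,interpolation=2)[:, :750];s=cv2.resize(s,None,fx=5,fy=5,interpolation=2)
cv2.imwrite('pics/t1.png',t);cv2.imwrite('pics/s1.png',s)
```

```text
(no output)
```

View pics/t1.png

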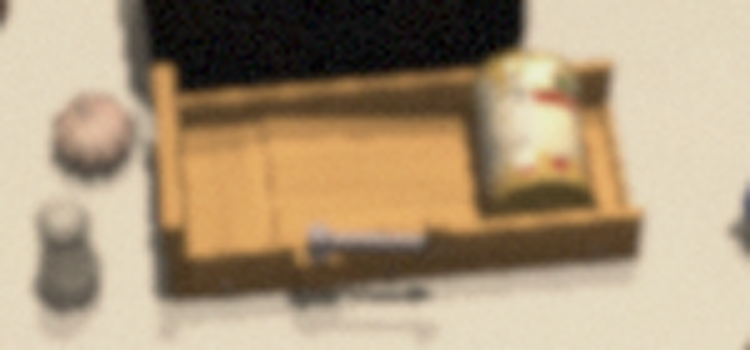

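View pics/s1.png

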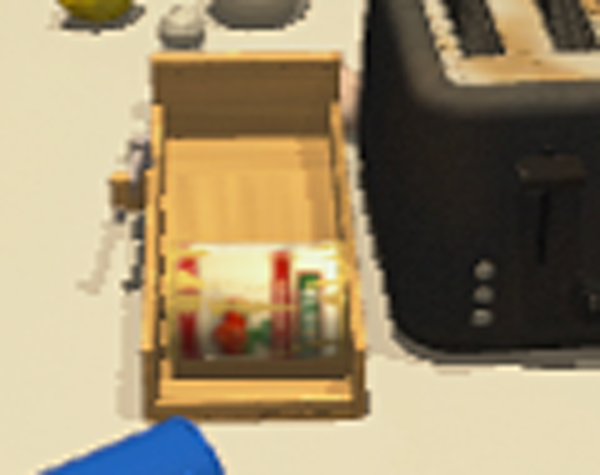

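The tin lies at the foot end of the lane, with the keeper bar beside the near wall (knob near crop (320,240), bar end at (425,240)). The rack corners are visible in both views, so I can compute the frame.

Run:
```python
from h import *
a=cap('top');b=cap('side')
t=lambda x,y,z:np.round(onz(a,x/5+225-.4,y/5+180-.4,z),0)
s=lambda x,y,z:np.round(onz(b,x/5+270-.4,y/5+160-.4,z),0)
print('top footnear55',t(640,212,55),'footfar55',t(610,65,55),'boardnear0',t(163,297,0),'footnear0',t(637,258,0),'board far top90',t(152,65,90),t(178,65,90),'board near top',t(165,228,90),t(185,228,90))
print('side footnear0',s(143,418,0),'footfar0',s(367,418,0),'fn55',s(143,352,55),'ff55',s(367,352,55),'board near90',s(152,55,90),'far',s(340,55,90),s(155,62,90),s(340,62,90))
def tri(p,q):
    o1,d1=ray(a,p[0]/5+224.6,p[1]/5+179.6);o2,d2=ray(b,q[0]/5+269.6,q[1]/5+159.6)
    k=np.linalg.lstsq(np.c_[d1,-d2],o2-o1,rcond=None)[0];A=o1+k[0]*d1;B=o2+k[1]*d2
    return np.round((A+B)/2),round(np.linalg.norm(A-B),1)
print(tri((640,212),(143,352)),tri((610,65),(367,352)),tri((637,258),(143,418)),tri((152,65),(340,55)))
```

```text
top footnear55 [ 439. -133.   55.] footfar55 [ 566. -141.   55.] boardnear0 [464. 186.   0.] footnear0 [ 440. -135.    0.] board far top90 [591. 173.  90.] [588. 155.  90.] board near top [454. 179.  90.] [452. 167.  90.]
side footnear0 [ 438. -128.    0.] footfar0 [ 575. -139.    0.] fn55 [ 439. -136.   55.] ff55 [ 573. -147.   55.] board near90 [457. 178.  90.] far [591. 166.  90.] [459. 167.  90.] [589. 156.  90.]
(array([ 440., -133.,   54.]), np.float64(0.8)) (array([ 572., -142.,   50.]), np.float64(3.3)) (array([ 438., -134.,    4.]), np.float64(0.7)) (array([592., 172.,  87.]), np.float64(1.9))
```

```bash
python3 -m handwheel '{"travel":[[0.06,-0.045,0],[0.12,-0.09,0],[0.18,-0.135,0],[0.24,-0.18,0],[0.3,-0.225,0]],"turn":[[0,0,-0.04],[0,0,-0.08],[0,0,-0.12],[0,0,-0.16],[0,0,-0.2]],"grip":[0.5,0.5,0.5,0.5,0.5]}'
```

```text
clock: 0.82
position: [341.2, -376.5, 231.4]
tcp_rot: [3.141, 0.0, 0.907]
contact_force: [1.6, 0.2, -0.4]
grip_width: 43.1
grip_force: 0.0
```

```bash
python3 -m handwheel '{"travel":[[0.075,0,0],[0.15,0,0],[0.22,0,0],[0.29,0,0],[0.357,-0.005,0]],"turn":[[0,0,-0.04],[0,0,-0.08],[0,0,-0.12],[0,0,-0.16],[0,0,-0.193]],"grip":[0.5,0.5,0.5,0.5,0.5]}'
python3 - <<'E'
from h import *
w=cap('wrist','w1.png');print(np.array(w['camera_from_world']).round(2),w['camera_matrix'])
print(ctrl.get_state()['position'])
E
```

```text
clock: 1.45
position: [504.1, -164.1, 231.3]
tcp_rot: [3.141, 0.0, 1.513]
contact_force: [-0.4, -0.9, 0.6]
grip_width: 42.8
grip_force: 0.0
[[ 1.0000e+00 -6.0000e-02  0.0000e+00 -5.1193e+02]
 [-5.0000e-02 -9.5000e-01  2.9000e-01 -1.6805e+02]
 [-2.0000e-02 -2.9000e-01 -9.6000e-01  3.3930e+02]
 [ 0.0000e+00  0.0000e+00  0.0000e+00  1.0000e+00]] [[299.94392137   0.         321.79619356]
 [  0.         299.94392137 198.91786004]
 [  0.           0.           1.        ]]
[ 507.08402252 -156.86118711  231.51438675]
```

View pics/w1.png

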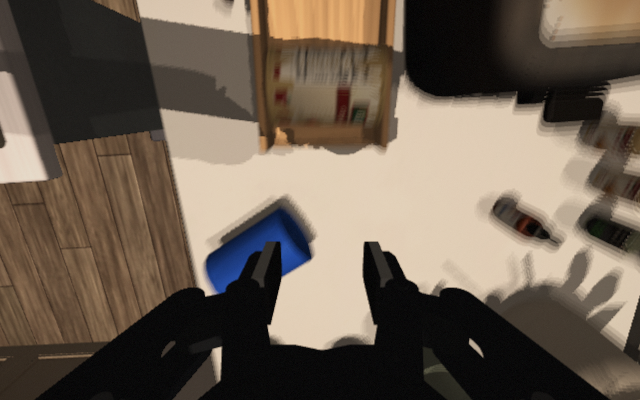

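The wrist view is slightly blurred. The rack foot corners are near (262,150) and (392,147), the tin at (330,85), and the blue tin below it. I'll retake it now that the arm has settled.

Run:
```python
from h import *
cap('wrist');w=cap('wrist','w2.png');print(ctrl.get_state()['position'],ctrl.get_state()['clock'])
c=w['color'][0:170,200:420,::-1];cv2.imwrite('pics/w2c.png',cv2.resize(c,None,fx=3.5,fy=3.5,interpolation=2))
np.savez('w2',camera_matrix=w['camera_matrix'],camera_from_world=w['camera_from_world'])
```

```text
[ 504.27731615 -162.6524866   231.21575622] 1.6
```

View pics/w2c.png

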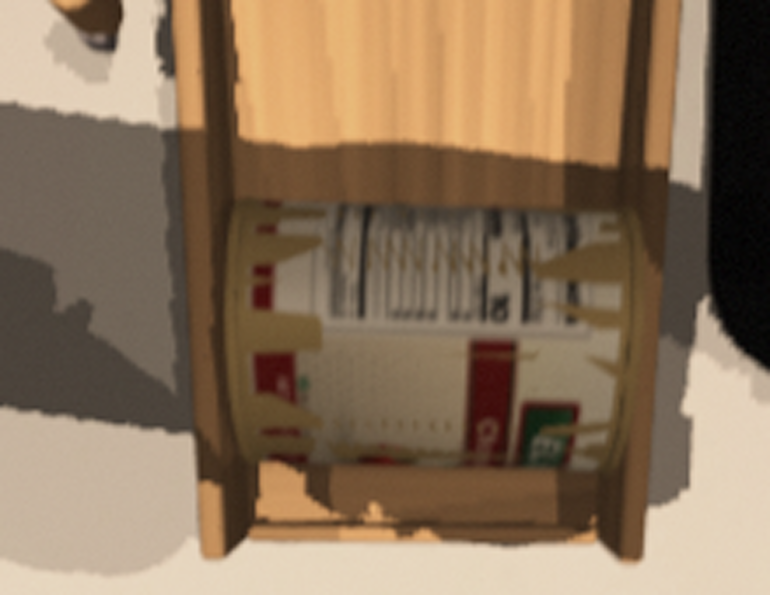

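The crop shows the wall-top foot corners at about (202,558) and (642,560), and the tin spanning rows 203 to 472.

Run:
```python
from h import *
w=np.load('w2.npz');P=lambda x,y,z:onz(w,x/3.5+199.6,y/3.5-.4,z)
n=P(202,558,55);f=P(642,560,55);m=(n+f)/2;print(n,f,m,np.linalg.norm(f-n))
print('walls up',P(172,0,55),P(683,0,55))
o=ray(w,0,0)[0]
ax=np.array([.062,.998,0]);ax/=np.linalg.norm(ax)
def inz(x,y):
    d=ray(w,x/3.5+199.6,y/3.5-.4)[1];return d/np.linalg.norm(d)
for x0,x1 in((250,250),(430,430),(600,600)):
    b=inz(x0,205)+inz(x1,470);print('tin axis pt',o+b*(45.7-o[2])/b[2])
print('tin ends',P(228,330,46),P(637,330,46), 'lip',P(250,540,16),P(597,540,16))
```

```text
[ 437.33613709 -135.08251593   55.        ] [ 571.53325023 -142.45430642   55.        ] [ 504.43469366 -138.76841117   55.        ] 134.39943627757717
walls up [446.121192   12.7489538  55.       ] [580.95737755   6.02712203  55.        ]
tin axis pt [456.70533303 -73.32831387  45.7       ]
tin axis pt [509.9840188  -76.03496442  45.7       ]
tin axis pt [560.32319729 -78.52581693  45.7       ]
tin ends [450.61506577 -69.54753616  46.        ] [571.19588875 -75.59214604  46.        ] lip [ 445.67811928 -135.78825411   16.        ] [ 563.84825792 -141.7359991    16.        ]
```

```bash
python3 -m handwheel '{"travel":[[0.028,0,0.04],[0.028,0,0.11],[0.028,0,0.18],[0.028,0,0.24],[0.028,0,0.2655]],"turn":[[0,0,0],[0,0,0],[0,0,0],[0,0,0],[0,0,0]],"grip":[0.5,0.5,0.5,0.5,0.5]}'; python3 -m handwheel '{"travel":[[0.008,0,0],[0.016,0,0],[0.024,0,0],[0.032,0,0],[0.04,0,0]],"turn":[[0,0,0],[0,0,0],[0,0,0],[0,0,0],[0,0,0]],"grip":[0.5,0.5,0.5,0.5,0.5]}'
python3 - <<'E'
from h import *
w=cap('wrist','w3.png');print(ctrl.get_state()['position'])
E
```

```text
clock: 2.22
position: [502.6, -145.4, 29.9]
tcp_rot: [-3.138, -0.0, 1.508]
contact_force: [-0.5, -0.0, 0.6]
grip_width: 42.7
grip_force: 0.0
clock: 2.85
position: [506.6, -114.2, 32.6]
tcp_rot: [3.141, 0.0, 1.51]
contact_force: [-0.6, -0.3, 0.2]
grip_width: 42.7
grip_force: 0.0
[ 506.58861151 -113.23742692   32.504018  ]
```

View pics/w3.png

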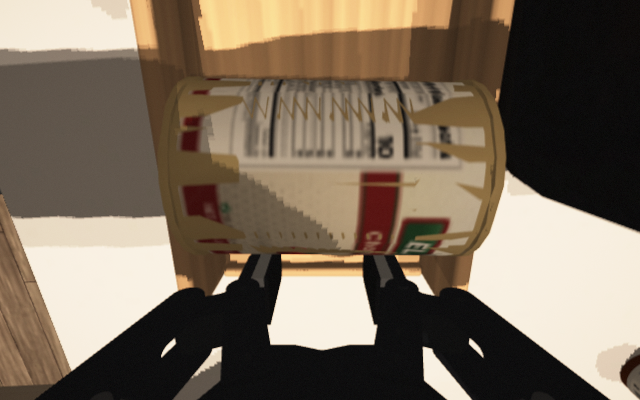

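The tin sits just ahead of both fingertips at (265,258) and (378,258), square in the lane. I'll push up the ramp now.

```bash
R='"turn":[[0,0,0],[0,0,0],[0,0,0],[0,0,0],[0,0,0]],"grip":[0.5,0.5,0.5,0.5,0.5]'; python3 -m handwheel '{"travel":[[0.012,0,0],[0.024,0,-0.001],[0.036,0,-0.003],[0.048,0,-0.005],[0.06,0,-0.007]],"turn":[[0,0,0],[0,0,0],[0,0,0],[0,0,0],[0,0,0]],"grip":[0.5,0.5,0.5,0.5,0.5]}'
python3 - <<'E'
from h import *
w=cap('wrist');s=cap('side','s3.png');p=ctrl.get_state()['position'];print(p,ctrl.get_state()['contact_force'])
i=np.hstack([w['color'][:,100:560],cv2.resize(s['color'][160:255,270:360],(340,400))])[:,:,::-1]
cv2.imwrite('pics/w4.png',i)
E
```

```text
clock: 3.52
position: [509.2, -69.1, 37.6]
tcp_rot: [3.141, 0.0, 1.509]
contact_force: [0.6, -2.5, 1.0]
grip_width: 42.9
grip_force: 1.3
[509.18688241 -67.93306822  37.56175264] [-0.34967619  1.51881668 -0.13009901]
```

View pics/w4.png

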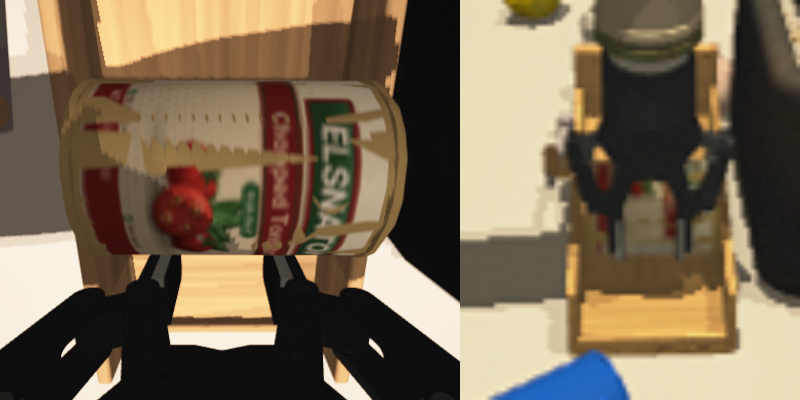

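The tin is rolling squarely ahead of the fingertips, centred between the walls. I'll keep going.

```bash
python3 -m handwheel '{"travel":[[0.012,0,-0.0017],[0.024,0,-0.0034],[0.036,0,-0.005],[0.048,0,-0.0067],[0.06,0,-0.0084]],"turn":[[0,0,0],[0,0,0],[0,0,0],[0,0,0],[0,0,0]],"grip":[0.5,0.5,0.5,0.5,0.5]}';  python3 -m handwheel '{"travel":[[0.011,0,-0.0017],[0.022,0,-0.0034],[0.033,0,-0.005],[0.044,0,-0.0067],[0.055,0,-0.008]],"turn":[[0,0,0],[0,0,0],[0,0,0],[0,0,0],[0,0,0]],"grip":[0.5,0.5,0.5,0.5,0.5]}'
python3 - <<'E'
from h import *
w=cap('wrist','w5.png');p=ctrl.get_state()['position'];d=p[:2]-[514.6,30.9];print(p,d@[.06,.998],d@[-.998,.06])
E
```

```text
clock: 4.25
position: [511.9, -24.2, 43.8]
tcp_rot: [3.142, 0.0, 1.509]
contact_force: [0.7, -2.9, 1.5]
grip_width: 42.7
grip_force: 1.3
clock: 4.88
position: [514.4, 16.9, 49.8]
tcp_rot: [3.142, 0.0, 1.509]
contact_force: [0.5, -3.3, 1.2]
grip_width: 42.6
grip_force: 1.3
[514.4904206   18.40055097  49.95360787] -12.481024896604746 -0.6406066987191833
```

View pics/w5.png

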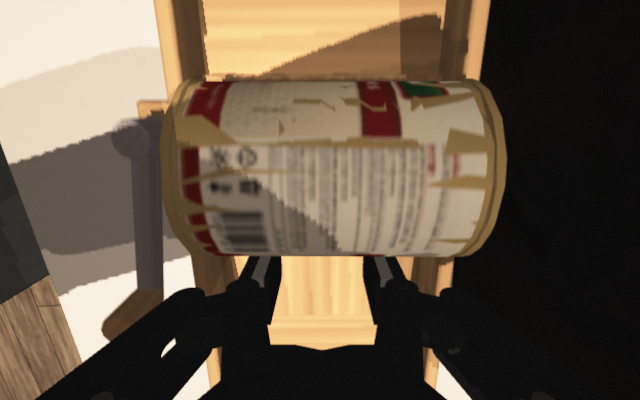

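The tin is still square and touching. The keeper is on the left, with its pivot at (130,135) and its knob at (132,315), clear of the gripper. I'm slowing down for the crest.

```bash
python3 -m handwheel '{"travel":[[0.01,0,-0.0014],[0.019,0,-0.0027],[0.028,0,-0.004],[0.036,0,-0.0053],[0.043,0,-0.006]],"turn":[[0,0,0],[0,0,0],[0,0,0],[0,0,0],[0,0,0]],"grip":[0.5,0.5,0.5,0.5,0.5]}';  python3 -m handwheel '{"travel":[[0.004,0,0],[0.008,0,0],[0.012,0,0],[0.016,0,0],[0.02,0,0]],"turn":[[0,0,0],[0,0,0],[0,0,0],[0,0,0],[0,0,0]],"grip":[0.5,0.5,0.5,0.5,0.5]}'
python3 - <<'E'
from h import *
w=cap('wrist','w6.png');p=ctrl.get_state()['position'];d=p[:2]-[514.6,30.9];print(p,d@[.06,.998],d@[-.998,.06])
E
```

```text
clock: 5.55
position: [516.4, 48.9, 54.3]
tcp_rot: [3.142, 0.0, 1.509]
contact_force: [-0.6, -2.6, 1.2]
grip_width: 42.8
grip_force: 1.3
clock: 6.18
position: [517.2, 64.0, 54.2]
tcp_rot: [-3.141, -0.0, 1.51]
contact_force: [-0.8, -0.6, -0.1]
grip_width: 42.8
grip_force: 0.0
[517.21788859  64.39756866  54.20746935] 33.587646839751685 -0.6027986960191929
```

View pics/w6.png

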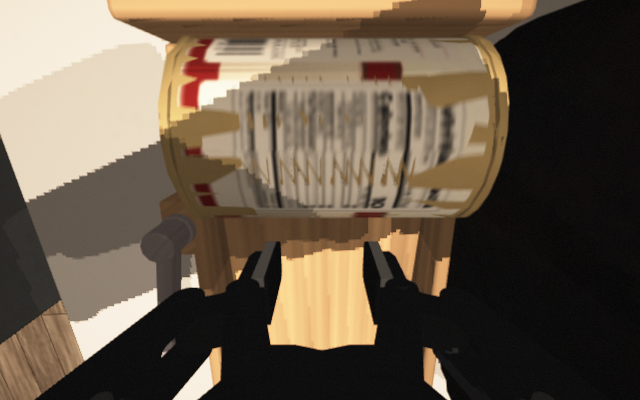

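The tin has dropped into the hollow against the stop board, spanning rows 37–216, and the fingers are clear. I'll measure it and the knob numerically.

Run:
```python
from h import *
w=cap('wrist');p=ctrl.get_state()['position']
O=np.array([514.6,30.9,0]);Rk=np.array([[.06,.998,0],[-.998,.06,0],[0,0,1]])
o=ray(w,0,0)[0]
for u in(230,330,430):
    f=lambda v:(lambda d:d/np.linalg.norm(d))(ray(w,u,v)[1])
    b=f(37)+f(216);print('tin',Rk@(o+b*(63.2-o[2])/b[2]-O))
print('board top edge',Rk@(onz(w,320,20,90)-O),'pivot',Rk@(onz(w,165,240,75)-O))
T=np.array(w['camera_from_world']);T[:3,3]+=T[:3,:3]@(p-[514.49,18.40,49.95])
w5=dict(w,camera_from_world=T)
print('w5 pivot',Rk@(onz(w5,130,138,75)-O),'knob top',Rk@(onz(w5,140,300,92)-O),'knob low',Rk@(onz(w5,125,325,72)-O),'bar',Rk@(onz(w5,147,250,72)-O))
```

```text
tin [97.19803738 40.07442673 63.2       ]
tin [96.99897099 -3.48556562 63.2       ]
tin [ 97.22642129 -47.03274707  63.2       ]
board top edge [133.65189099   0.63569786  90.        ] pivot [51.16725977 69.58119581 75.        ]
w5 pivot [50.25258903 74.03893128 75.        ] knob top [-10.41147021  71.15877756  92.        ] knob low [-38.84569057  95.05795295  72.        ] bar [ 1.08056708 77.59406977 72.        ]
```

The tin is home at about x 95–97 and centred. The keeper is at roughly -0.08 rad. I'll lift out and move outside the keeper with the gripper shut.

```bash
python3 -m handwheel '{"travel":[[-0.008,0,0],[-0.01,0,-0.06],[-0.03,-0.01,-0.107],[-0.05,-0.08,-0.107],[-0.077,-0.1515,-0.107]],"turn":[[0,0,0],[0,0,0],[0,0,0],[0,0,0],[0,0,0]],"grip":[0.5,0.5,0,0,0]}'; python3 -m handwheel '{"travel":[[0,0,0],[0,0,0],[0,0,0]],"turn":[[0,0,0],[0,0,0],[0,0,0]],"grip":[0,0,0]}'
python3 - <<'E'
from h import *
p=ctrl.get_state()['position'];O=np.array([514.6,30.9,0]);Rk=np.array([[.06,.998,0],[-.998,.06,0],[0,0,1]]);print(Rk@(p-O))
w=cap('top','t7.png');s=cap('side','s7.png')
for q in(-.2,-.12,-.08,-.03):
  k=[48-76*np.cos(q),73-76*np.sin(q),92];print(q,k,proj(s,Rk.T@k+O),proj(w,Rk.T@k+O))
c=cap('wrist','w7.png')
print([ (q,proj(c,Rk.T@[48-76*np.cos(q),73-76*np.sin(q),92]+O).round()) for q in(-.2,-.1,0)])
g=c['color'].astype(int);
hsv=cv2.cvtColor(c['color'],cv2.COLOR_RGB2HSV)
for v in(200,215,230,245,260):print(v,[tuple(g[v,u]) for u in range(270,470,20)])
E
```

```text
clock: 6.9
position: [399.2, 12.4, 134.5]
tcp_rot: [3.141, -0.0, 1.509]
contact_force: [-1.2, -0.3, 0.8]
grip_width: -0.0
grip_force: 0.0
clock: 7.28
position: [401.4, 13.3, 134.7]
tcp_rot: [3.141, -0.001, 1.51]
contact_force: [0.0, -0.3, -0.7]
grip_width: -0.1
grip_force: 0.0
[-24.37677274 111.94779826 134.65555701]
-0.2 [np.float64(-26.485059915934357), np.float64(88.09886914042465), 92] [291.89540543 194.68870753] [311.2406857  224.82260173]
-0.12 [np.float64(-27.453456324893835), np.float64(82.09812775395787), 92] [293.74600545 194.81802875] [311.31856448 223.29298603]
-0.08 [np.float64(-27.75692967899907), np.float64(79.07351674165713), 92] [294.68145732 194.85384005] [311.3008205  222.52988836]
-0.03 [np.float64(-27.965802564923052), np.float64(75.27965801538967), 92] [295.85691244 194.87139448] [311.22579801 221.58003052]
[(-0.2, array([359., 227.])), (-0.1, array([371., 228.])), (0, array([382., 229.]))]
200 [(np.int64(248), np.int64(238), np.int64(224)), (np.int64(247), np.int64(238), np.int64(223)), (np.int64(247), np.int64(238), np.int64(223)), (np.int64(247), np.int64(238
[... 1472 characters left out ...]
24)), (np.int64(73), np.int64(53), np.int64(36)), (np.int64(246), np.int64(205), np.int64(137)), (np.int64(239), np.int64(190), np.int64(126)), (np.int64(233), np.int64(182), np.int64(122)), (np.int64(245), np.int64(204), np.int64(136))]
260 [(np.int64(247), np.int64(238), np.int64(225)), (np.int64(247), np.int64(238), np.int64(224)), (np.int64(66), np.int64(61), np.int64(54)), (np.int64(66), np.int64(61), np.int64(56)), (np.int64(17), np.int64(18), np.int64(17)), (np.int64(75), np.int64(52), np.int64(34)), (np.int64(244), np.int64(203), np.int64(135)), (np.int64(242), np.int64(197), np.int64(131)), (np.int64(240), np.int64(194), np.int64(128)), (np.int64(239), np.int64(191), np.int64(127))]
```

The knob is at u≈370 (q≈-0.1), about 9 mm clear of the fingers. I'll descend beside it and start the swing.

```bash
python3 -m handwheel '{"travel":[[0,0,0.05],[0,0,0.094],[0,0,0.094]],"turn":[[0,0,0],[0,0,0],[0,0,0]],"grip":[0,0,0]}' ; python3 -m handwheel '{"travel":[[0,0.012,0],[0,0.024,0],[-0.002,0.035,0],[-0.003,0.045,0],[-0.003,0.055,0]],"turn":[[0,0,0],[0,0,0],[0,0,0],[0,0,0],[0,0,0]],"grip":[0,0,0,0,0]}'
python3 - <<'E'
from h import *
p=ctrl.get_state()['position'];O=np.array([514.6,30.9,0]);Rk=np.array([[.06,.998,0],[-.998,.06,0],[0,0,1]]);print(Rk@(p-O))
E
```

```text
clock: 7.8
position: [398.9, 13.4, 62.3]
tcp_rot: [-3.137, -0.001, 1.51]
contact_force: [-0.2, -0.0, 1.1]
grip_width: -0.0
grip_force: 0.0
clock: 8.43
position: [441.9, 8.1, 64.0]
tcp_rot: [3.142, -0.0, 1.509]
contact_force: [-1.9, 1.2, 0.1]
grip_width: -0.3
grip_force: 0.6
[-27.13779055  71.18846379  64.04580162]
```

```bash
python3 -m handwheel '{"travel":[[0.002,0.015,0],[0.006,0.03,0],[0.012,0.044,0],[0.0195,0.056,0],[0.03,0.067,0]],"turn":[[0,0,0],[0,0,0],[0,0,0],[0,0,0],[0,0,0]],"grip":[0,0,0,0,0]}' ; python3 -m handwheel '{"travel":[[0.0105,0.0105,0],[0.021,0.018,0],[0.032,0.023,0],[0.04,0.026,0],[0.044,0.0265,0]],"turn":[[0,0,0],[0,0,0],[0,0,0],[0,0,0],[0,0,0]],"grip":[0,0,0,0,0]}'
python3 - <<'E'
from h import *
p=ctrl.get_state()['position'];O=np.array([514.6,30.9,0]);Rk=np.array([[.06,.998,0],[-.998,.06,0],[0,0,1]]);print(Rk@(p-O))
c=cap('wrist','w8.png');g=c['color']
for q in(1.3,1.45,1.57):
  print(q,proj(c,Rk.T@[48-76*np.cos(q),73-76*np.sin(q),92]+O).round(),proj(c,Rk.T@[48-30*np.cos(q),73-30*np.sin(q),72]+O).round())
E
```

```text
clock: 9.05
position: [493.6, 27.7, 64.0]
tcp_rot: [3.141, 0.0, 1.509]
contact_force: [-0.9, 0.1, -0.5]
grip_width: 0.1
grip_force: 0.4
clock: 9.68
position: [515.1, 59.6, 64.1]
tcp_rot: [3.141, -0.0, 1.51]
contact_force: [0.1, -0.3, 0.7]
grip_width: -0.4
grip_force: 0.4
[28.68527114  1.18394446 64.11659427]
1.3 [327. 286.] [236. 241.]
1.45 [332. 263.] [237. 232.]
1.57 [334. 244.] [237. 225.]
```

```bash
python3 -m handwheel '{"travel":[[0.002,0,0],[0.004,0,0],[0.005,0,0]],"turn":[[0,0,0],[0,0,0],[0,0,0]],"grip":[0,0,0]}'
python3 - <<'E'
from h import *
s=ctrl.get_state();p=s['position'];O=np.array([514.6,30.9,0]);Rk=np.array([[.06,.998,0],[-.998,.06,0],[0,0,1]]);print(Rk@(p-O),s['contact_force'])
c=cap('wrist','w8.png');g=c['color']
for q in(1.3,1.45,1.57):
  print(q,proj(c,Rk.T@[48-30*np.cos(q),73-30*np.sin(q),72]+O).round())
print([(v,*map(int,g[v,237])) for v in range(190,260,3)])
E
```

```text
clock: 10.1
position: [515.1, 61.9, 64.1]
tcp_rot: [3.141, 0.001, 1.508]
contact_force: [-0.4, -6.1, 1.0]
grip_width: 0.2
grip_force: 3.0
[30.97428062  1.32562788 64.05069241] [-0.38335602 -6.13961219  1.01363694]
1.3 [236. 245.]
1.45 [238. 237.]
1.57 [237. 230.]
[(190, 116, 101, 85), (193, 101, 86, 67), (196, 82, 64, 39), (199, 83, 65, 40), (202, 81, 63, 38), (205, 53, 14, 13), (208, 92, 66, 43), (211, 93, 66, 44), (214, 94, 67, 44), (217, 65, 57, 53), (220, 66, 57, 53), (223, 69, 59, 56), (226, 72, 62, 59), (229, 70, 61, 58), (232, 74, 64, 60), (235, 73, 62, 57), (238, 93, 67, 44), (241, 91, 65, 42), (244, 89, 63, 42), (247, 87, 61, 40), (250, 115, 83, 53), (253, 102, 74, 47), (256, 81, 59, 39), (259, 78, 56, 37)]
```

The bar is at the predicted end-stop position with 6 N resistance. I'll retreat and check from the side and top.

```bash
python3 -m handwheel '{"travel":[[-0.012,0,0],[-0.024,0,0],[-0.024,0,-0.08],[-0.024,0,-0.16],[-0.024,0,-0.2]],"turn":[[0,0,0],[0,0,0],[0,0,0],[0,0,0],[0,0,0]],"grip":[0,0,0,0,0]}' ; python3 -m handwheel '{"travel":[[-0.04,0,0],[-0.05,0,0],[-0.05,0,0],[-0.05,0,0],[-0.05,0,0]],"turn":[[0,0,0],[0,0,0],[0,0,0],[0,0,0],[0,0,0]],"grip":[0,0,0,0,0]}'
python3 - <<'E'
from h import *
O=np.array([514.6,30.9,0]);Rk=np.array([[.06,.998,0],[-.998,.06,0],[0,0,1]])
c=cap('wrist','w9.png');g=c['color']
for y in(43,33,23):
  print(y)
  for x in range(36,66,3):
    u,v=proj(c,Rk.T@[x,y,72]+O);print(x,(round(u),round(v)),g[int(round(v)),int(round(u))])
u=int(proj(c,Rk.T@[95,-15,101]+O)[0]);print(u,[(v,*map(int,g[v,u])) for v in range(0,200,6)])
for x in(40,57.5,75,95,115,133):print(x,proj(c,Rk.T@[x,-15,63 if x<60 else 90]+O).round())
E
```

```text
clock: 10.78
position: [514.7, 44.9, 217.2]
tcp_rot: [3.138, -0.0, 1.509]
contact_force: [-0.5, 0.6, 0.1]
grip_width: 0.2
grip_force: 0.0
clock: 11.4
position: [511.5, 8.4, 213.8]
tcp_rot: [-3.141, -0.0, 1.511]
contact_force: [0.8, 0.6, 0.2]
grip_width: -0.3
grip_force: 0.0
43
36 (278, 124) [136  98  63]
39 (278, 121) [134  97  63]
42 (278, 117) [133  95  61]
45 (277, 114) [110  96  89]
48 (277, 111) [117 104  95]
51 (277, 107) [91 76 67]
54 (277, 104) [85 61 39]
57 (277, 100) [132  96  63]
60 (277, 97) [90 69 41]
63 (277, 93) [69 17 14]
33
36 (289, 124) [125  90  58]
39 (289, 121) [126  91  59]
42 (289, 117) [137  98  64]
45 (288, 114) [108  94  88]
48 (288, 111) [118 104  97]
51 (288, 107) [90 75 68]
54 (288, 104) [88 64 42]
57 (288, 100) [135  97  63]
60 (288, 97) [85 63 41]
63 (288, 93) [102  81  64]
23
36 (300, 124) [143 102  67]
39 (300, 121) [141 102  66]
42 (299, 117) [143 104  66]
45 (299, 114) [109  94  88]
48 (299, 111) [117 102  94]
51 (299, 107) [91 76 68]
54 (299, 104) [92 66 44]
57 (299, 100) [142 103  67]
60 (299, 97) [94 80 61]
63 (299, 93) [118 101  78]
344 [(0, 95, 67, 44), (6, 147, 128, 105), (12, 210, 174, 146), (18, 157, 44, 37), (24, 251, 248, 235), (30, 251, 249, 236), (36, 252, 251, 240), (42, 252, 251, 243), (48, 179, 160, 135), (54, 189, 170, 146), (60, 141, 118, 86), (66, 180, 161, 138), (72, 109, 97, 83), (78, 92, 82, 70), (84, 141, 125, 106), (90, 76, 26, 19), (96, 62, 18, 14), (102, 137, 98, 63), (108, 138, 100, 65), (114, 138, 99, 64), (120, 139, 100, 65), (126, 139, 102, 65), (132, 138, 99, 65), (138, 138, 99, 64), (144, 139, 99, 63), (150, 138, 100, 65), (156, 138, 100, 65), (162, 137, 97, 63), (168, 248, 210, 141), (174, 247, 211, 142), (180, 247, 208, 140), (186, 247, 208, 141), (192, 247, 210, 141), (198, 247, 209, 142)]
40 [340. 119.]
57.5 [341. 100.]
75 [343.  77.]
95 [344.  50.]
115 [344.  22.]
133 [345.  -4.]
```

The bar lies at x 44–52 at every sampled y, square across the lane. The tin is still home and the robot is clear.

```bash
python3 -c "
from workcell import ctrl
print(ctrl.sign_off())"
```

```text
the job is handed in; nothing more can be done
None
```

The tin is home in the hollow against the stop board, the keeper is across the lane at its end stop, nothing else in the scene was touched as far as I could tell, and the job was handed in at about 11.5 s of the 51 s; the verdict was not shown.

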